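# Open the filter bay of a bench dust extractor

### The job

The dust extractor's filter needs changing: open its filter bay. Press the orange snap tab in, then push the released grey lid off its seat, along its rails onto the flat deck, until the filter is fully uncovered and the lid lies flat on the deck. Do not lift the lid or pick anything up, do not press on the delicate filter, leave the other things on the bench where they are, and finish clear of everything.

Things in the scene. Friction and masses are not known exactly. Their poses are not given: they have to be found in the camera images.
- extractor: low cream box, 340 long (own x) x 150 wide (y) x 78 mm high, fixed level on the bench; origin: centre of its underside. Own +x is the way the lid slides off. Along the top from -x: orange tab, lid over the filter bay, flat deck level with the lid's seat (78 mm above the bench). A 56 mm spigot stands out 28 mm from its -x end, 40 mm up; knob and switch on its -y side.
- bay (a point): centre of the filter bay's opening, at seat and deck height (78 mm above the bench), 56 mm in -x of the extractor's centre. The opening is 92 long (x) x 84 mm wide (y). Two rails 7 mm high, 104 mm apart inside, guide the lid; over the bay they carry lips, top 9.5 mm above the deck, that overlap the lid's sides by 4 mm and hold it down until it has slid clear of the bay.
- deck_stop (a point): middle of the deck's end, at deck height, at the foot of the 7 mm high stop that the lid's front edge meets if it is pushed as far as it goes (161 mm from its seat); 163 mm in +x of the extractor's centre
- tab (a joint): how far the snap tab is pressed in, straight down, in m: 0 at rest, 0.008 at its stop. Sprung: about 3 N to start, 7 N at the stop; springs back when let go. Its tooth, 4 mm high, stands in a window near the lid's rear edge and locks the lid. From 4.5 mm in, the lid is free; keep it pressed until the lid has moved about 5 mm, after which the lid covers the tooth.
- tab_top (a point): centre of the top face of the orange tab, moving with it. The pad is 24 mm long (extractor's x) and 40 mm wide (y); its top is 10 mm above the deck at rest, 2 mm above the deck when fully in. It lies 2 mm behind (-x of) the rear edge of the seated lid.
- lid: loose dark grey lid, 134 long (x) x 100 wide (y), plate 5 mm thick, 0.11 kg; origin: centre of its underside; axes parallel to the extractor's. Seated, the origin is at x = -65, y = 0, z = 78 mm in the extractor's frame. It is clear of the bay and lips once it has gone 122 mm in +x (origin at x = 57 mm).
- lid_rib (a point): centre of the rear (-x) face of the black finger rib, which stands along the lid's rear edge: 64 mm wide (y), 8 mm thick, top 20 mm above the deck. The plate's edge below is flush with it, so the lid can be pushed at any height from the deck to 20 mm above it. The point is 12.5 mm above the lid's underside and 67 mm behind its origin.
- filter: pleated white paper filter in a blue frame, fixed in the bay below the lid, its top 8 mm below the deck. Shares the extractor's origin and axes. Not to be pressed on.
- spare_filter: bystander: spare filter lying flat, 88 x 80 x 20 mm, blue frame and white pleats, origin at the centre of its underside
- graver_pot: bystander: steel pot of gravers, 60 mm across, 85 mm high, tools up to 160 mm high, origin at the centre of its underside
- whetstone: bystander: whetstone on a wooden block, 100 x 48 x 28 mm, origin at the centre of its underside
- hammer: bystander: small hammer lying flat, 220 mm long along its x, handle to -x; beside the extractor on its +y side
Things that resemble listed ones, but are neither listed nor needed, are in the scene too. Of the things shaped like the lid, the grey one is meant.

How it is judged (in metres and radians):
On the way, in this order (a step that is already met when the one before it is completed fails the run):
1. the snap tab is pressed in while the lid is still on its seat (value of joint tab above 0.004 m and x of lid in the frame of extractor below -0.058 m), for 0.1 s.
2. the lid has been pushed off its seat, clear of the filter opening (x of lid in the frame of extractor above 0.056 m), for 0.2 s.
At the end, for the whole second after the job is handed in: the lid is off its seat and clear of the filter opening (121 mm or more from where it sat), lying flat (within 3 degrees, 4 mm) and still on the deck between its rails, and the tab has sprung back out (x of lid in the frame of extractor between 0.056 and 0.101 m and y of lid in the frame of extractor between -0.01 and 0.01 m and z of lid in the frame of extractor between 0.074 and 0.082 m and angle between lid's own z axis and vertical below 0.05 rad and linear speed of lid below 0.02 m/s and value of joint tab below 0.002 m); the robot touches nothing.
It fails at once if the lid is lifted (more than 12 mm) or tipped up (z of lid in the frame of extractor above 0.09 m or angle between lid's own z axis and vertical above 0.2 rad).
It fails at once if the delicate filter is pressed on (contact force between any of the fingers, the arm and filter above 2 N).
It fails at once if a bystander is displaced by more than 15 mm (distance of any of spare_filter, graver_pot, whetstone, hammer from where it was at the start of the episode above 0.015 m).
It also fails if it takes over 32 s, if anything falls off the work surface, if the arm or the gripper's body presses on something with over 40 N, if the wrist force passes 120 N, or if a joint passes its speed limit or range.

### The arm

A 7-joint arm with a two-finger parallel gripper is mounted at the origin on the work surface. World frame = base frame: x ahead of the robot, y to its left, z up, the work surface at z = 0. Lengths are in m, angles in degrees, forces in N, time in s.
With the tool pointing down it reaches from about 0.425 to 0.875 m from the base axis. Payload 4.7 kg.
Tool frame: the origin (TCP) lies at the very end of the fingers, on their centre line; the grasp point (between the pads) lies 19 mm behind it; z points along the fingers, y is the line along which they close (so a half turn about z gives the same grasp; the last joint's range is limited). The gripper opens to 87 mm and grips with 3 to 60 N. Pads are 19 mm wide; open, the fingers measure 117 mm over their backs; the gripper's body (75 mm by 190 mm) begins 51 mm behind the grasp point.
Start: joints at [64.807, 18.392, -4.016, 83.108, 1.295, 78.541, -3.26], TCP at [0.285, -0.584, 0.223] pointing down, gripper open.
Joint ranges: [-163.93, 163.93], [-17.29, 119.83], [-79.2, 71.16], [3.27, 140.29], [-89.18, 269.18], [5.43, 117.66], [-154.24, 154.24]. Speed limits (degrees/s): [147.25, 147.25, 180, 180, 180, 180, 180].

### API

Orientations are given as [roll, pitch, yaw] about the fixed x, y, z axes, in that order (R = Rz(yaw) Ry(pitch) Rx(roll)).
In Python, from cell import telemetry, cams, env gives the robot as it stands.
- The arm moves only by the tool arm_command, never from a script. Its argument "series" is text: rows parted by semicolons, each of 5 numbers parted by spaces: the shift along the tool's x, y, z in mm, then the turn about the tool's z in rad, then the closure in counts, from 0 (fully open) to 255 (shut). A call has 1 to 20 rows; each row shifts and turns the commanded pose from where the row before left it, along the tool's axes as they then stand; what a row does not reach is not made up. A row lasts 1/12 s, in which the tool goes at most 41.7 mm and 7.16 degrees, less where a joint would pass 70% of its speed; a pose out of reach is approached as far as the arm can. A call is refused whole if a number of a shift passes 41.7 or a number of a turn 0.125, either way. A call with a gripper value outside its range is refused whole. The fingers move at their own pace and stop on an object; "squeeze" is the grip in N (left out, the last holds). Time passes only in rows, so rows that do not move let the fingers close. It gives the time, the measured TCP pose, the force, the opening and the grip force at its end, in the units of the state.
- telemetry.get_obs(): the state, without advancing time (a new reading comes with each control period).
- cams.read_camera(name): name is "scene" or "top" or "wrist"; returns the picture (480x640x3 uint8, blue, green, red); there is no depth.
- cams.calibration(name): a dict with "K" (3x3 intrinsics, pixels), "origin" and "rotation" of the camera in the world; the wrist camera has in their place "hand_eye" (4x4, takes a point from camera to tool coordinates, whose origin is the TCP and whose axes are the flange's). Camera axes: x right, y down, z forward; pixel columns grow to the right and rows downward; lengths in m; the calibration is good to about 2 mm. A picture is of the moment at which its call begins: read the wrist's pose just before it. calibration takes no time and is no camera call.
- env.sign_off(): hands the job in; it is judged then, once.
The state is a dict: "time_s": time; "qpos": joint angles; "joint_velocities": joint speeds; "effort": joint torques, N m; "tool_pos": TCP position; "tool_rot": TCP orientation; "force": force on the tool from outside, world axes, zero at the start; "wrist_torque": the same for the moment, N m; "grip_width": finger opening in m; "grasp_force": force on a finger pad.
Only numpy, scipy, OpenCV 4.12 (cv2) and the standard library are available. Lean on these libraries where they do the work, as an engineer would, in place of code of your own. Each camera call takes 0.05 s, during which the arm holds its last target. There are 200 camera calls.

## Working session

There is one attempt and no reset: what is moved stays moved. The work goes in short steps, Python scripts to look and compute and a tool call to move; the robot and the scene stay as the last step left them, time stands still between calls to the robot, and variables do not carry over. Pictures are saved under pics/ and viewed, at most 10 in all, crops included, and the job is handed in when it is done.

Besides the shell and the picture viewer there is one more tool, called after "Call:" as name(argument=value, ...) on one line, values as JSON. arm_command: Moves the arm, as the interface text tells. Its arguments: {"type":"object","properties":{"series":{"type":"string"},"squeeze":{"type":"number"}},"required":["series"]}

```bash
mkdir -p pics
python3 - <<'E'
from cell import telemetry,cams
import cv2
o=telemetry.get_obs()
print(o)
for n in("top","scene"):
    cv2.imwrite(f"pics/{n}0.png",cams.read_camera(n)); c=cams.calibration(n);print(n,c)
print(cams.calibration("wrist"))
E
```

```text
{'time_s': 0.0, 'qpos': array([64.80812791, 18.43917873, -4.01356404, 83.17376703,  1.29605983,
       78.54216973, -3.25896585]), 'joint_velocities': array([-0.02342179,  0.01633423, -0.08934399, -0.20681781, -0.04666574,
        0.07534069, -0.06555123]), 'effort': array([-6.14733472e-04, -4.91293466e+01, -4.04393105e-01, -3.12529528e+01,
       -6.38757111e-02,  4.38136014e-02,  1.57384120e-04]), 'tool_pos': array([ 0.28462458, -0.58375496,  0.22146986]), 'tool_rot': array([-1.79890179e+02,  7.43771563e-03,  2.60009824e+01]), 'force': array([ 0.31444686, -0.70980893,  0.511464  ]), 'wrist_torque': array([ 0.02595681,  0.03596431, -0.0362069 ]), 'grasp_force': 0.0, 'grip_width': 0.08690086064632893}
top {'K': array([[537.16916592,   0.        , 320.61370732],
       [  0.        , 537.16916592, 241.55037093],
       [  0.        ,   0.        ,   1.        ]]), 'origin': array([0.43401161, 0.05290018, 1.0929655 ]), 'rotation': array([-174.52834607,   -0.28725005,  -88.34335524])}
scene {'K': array([[485.33577716,   0.        , 315.6241785 ],
       [  0.        , 485.33577716, 229.93000819],
       [  0.        ,   0.        ,   1.        ]]), 'origin': array([1.2500795 , 0.23349958, 0.81671577]), 'rotation': array([-135.5622314 ,    1.05151958,  102.89105441])}
{'K': array([[338.49501381,   0.        , 318.82423291],
       [  0.        , 338.49501381, 242.70372483],
       [  0.        ,   0.        ,   1.        ]]), 'hand_eye': array([[ 5.00951523e-04, -9.70373308e-01, -2.41610001e-01,
         6.65926538e-02],
       [ 9.99999591e-01,  6.67986288e-04, -6.09431503e-04,
         2.65383407e-04],
       [ 7.52768231e-04, -2.41609597e-01,  9.70373246e-01,
        -1.63437047e-01],
       [ 0.00000000e+00,  0.00000000e+00,  0.00000000e+00,
         1.00000000e+00]])}
```

View pics/top0.png

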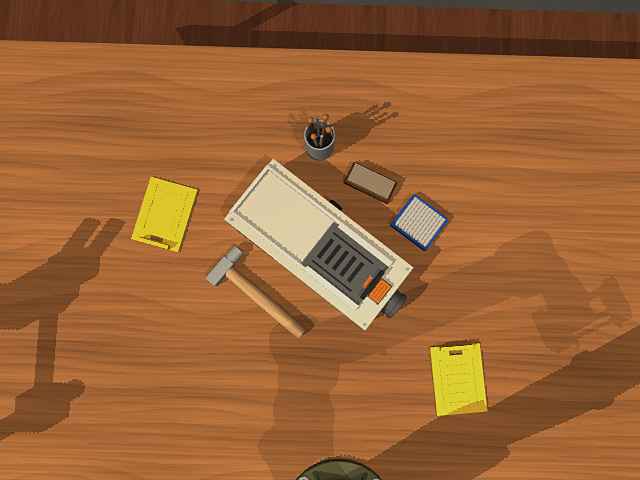

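View pics/scene0.png

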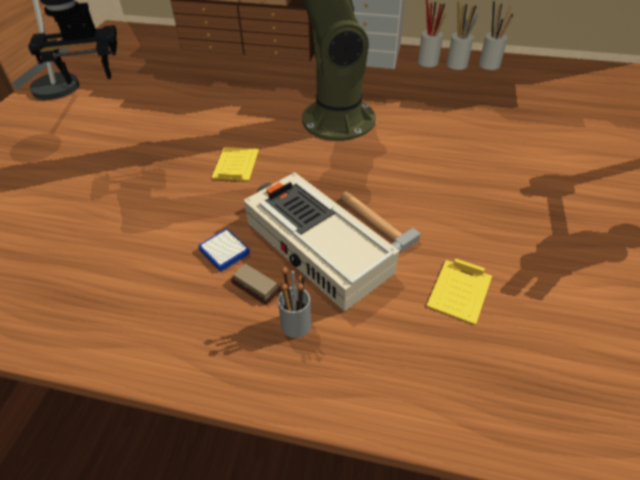

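The top view shows the extractor running from the spigot at (395,303) to its deck end near (250,190). The orange tab is at (380,290) and the lid at (345,262). I'll enlarge this area for corner readings.

Run:
```python
import cv2
i=cv2.imread("pics/top0.png")[150:340,215:425]
cv2.imwrite("pics/topc.png",cv2.resize(i,None,fx=3.8,fy=3.15,interpolation=cv2.INTER_CUBIC) if 0 else cv2.resize(i,None,fx=3,fy=3,interpolation=cv2.INTER_CUBIC))
```

```text
(no output)
```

View pics/topc.png

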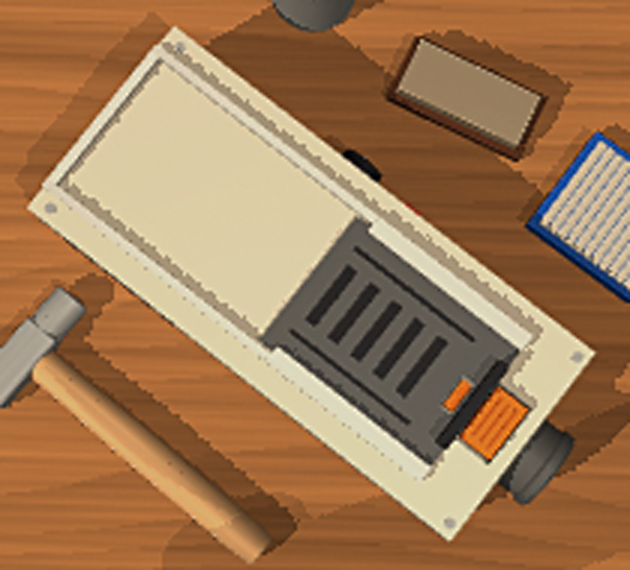

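The crop shows the deck corners at (175,27), (28,207), (452,541) and (596,352). The knob side (-y) is upper right. The tab is centred at about (494,424), and the rib runs from (500,365) to (443,445).

```bash
cat > h.py <<'E'
import numpy as np
from scipy.spatial.transform import Rotation as R
from cell import cams
def ray(name,px,z):
    c=cams.calibration(name); M=R.from_euler('xyz',c["rotation"],degrees=True).as_matrix()
    d=M@np.linalg.inv(c["K"])@np.array([*px,1.]); o=np.array(c["origin"])
    return o+d*(z-o[2])/d[2]
E
python3 - <<'E'
from h import *
cp=np.array([(175,27),(28,207),(452,541),(596,352)],float)
px=(cp+.5)/3-.5+[215,150]
W=np.array([ray("top",p,.078) for p in px])
B=np.array([(.17,-.075),(.17,.075),(-.17,.075),(-.17,-.075)])
print(W, [np.linalg.norm(W[i]-W[i-1]) for i in range(4)])
c=W[:,:2].mean(0);H=((W[:,:2]-c)*1)
a=np.arctan2((B[:,0]*H[:,1]-B[:,1]*H[:,0]).sum(),(B*H).sum())
Rm=np.array([[np.cos(a),-np.sin(a)],[np.sin(a),np.cos(a)]])
print("centre",c,"yaw",np.degrees(a)); print("res",(B@Rm.T-H)*1000)
f=lambda p,z:(Rm.T@(ray("top",(np.array(p)+.5)/3-.5+[215,150],z)[:2]-c))
print("tab in ext",f((494,424),.088),"exp -.146..")
print("tabtop",c+Rm@[-.146,0],"rib",c+Rm@[-.132,0],"end",c+Rm@[-.132+.14,0])
E
```

```text
[[ 0.68892434  0.14691353  0.078     ]
 [ 0.56969171  0.23578367  0.078     ]
 [ 0.36776081 -0.03774331  0.078     ]
 [ 0.48816568 -0.12605157  0.078     ]] [np.float64(0.33884212518623574), np.float64(0.14870885079243176), np.float64(0.33998984181712405), np.float64(0.14931738322120328)]
centre [0.52863563 0.05472558] yaw 53.59985725255976
res [[ 0.95976698  0.13717857]
 [-0.54144643  0.28017569]
 [-0.37365059  0.14375948]
 [-0.04466996 -0.56111374]]
tab in ext [-0.14548034  0.00156899] exp -.146..
tabtop [ 0.44199618 -0.0627887 ] rib [ 0.45030408 -0.05152021] end [0.533383   0.06116472]
```

The fit is good: sides measure 339 and 149 mm, and the tab lands within 1.6 mm of where it should be. I'll go above the tab with closed fingers, tool x along the slide direction.

Call:
arm_command(series="18.5 -20 0 0 255;18.5 -20 0 0 255;18.5 -20 0 0 255;18.5 -20 0 0 255;18.5 -20 0 0 255;18.5 -20 0 0 255;18.5 -20 0 0 255;18.5 -20 0 0 255;18.5 -20 0 0 255;18.5 -20 0 0 255;18.5 -20 0 0 255;18.5 -20 0 0 255;18.5 -20 0 0 255;18.5 -20 0 0 255;18.5 -20 0 0 255;18.5 -20 0 0 255;18.5 -20 0 0 255;18.5 -20 0 0 255;18.5 -20 0 0 255;18.5 -20 0 0 255")

```text
time_s: 1.77
tool_pos: [0.442, -0.0612, 0.2223]
tool_rot: [180.0, 0.0, 26.0]
force: [-0.3, -0.8, -0.2]
grip_width: 0.0006
grasp_force: 0.0
```

Call:
arm_command(series="0 0 0 -0.08 255;0 0 0 -0.08 255;0 0 0 -0.08 255;0 0 0 -0.08 255;0 0 0 -0.08 255;0 0 0 -0.082 255;0 0 20 0 255;0 0 20 0 255;0 0 20 0 255;0 0 20 0 255;0 0 0 0 255;0 0 0 0 255")

```text
time_s: 2.77
tool_pos: [0.4412, -0.0623, 0.1418]
tool_rot: [-179.9, 0.1, 53.6]
force: [-0.2, -0.1, 0.5]
grip_width: 0.0004
grasp_force: 0.0
```

```bash
cat >> h.py <<'E'
C=np.array([.52864,.05473]); YAW=53.6
def ext(p):
    a=np.radians(YAW); return np.array([[np.cos(a),np.sin(a)],[-np.sin(a),np.cos(a)]])@(np.array(p)[:2]-C)
E
python3 - <<'E'
from h import *
from cell import telemetry
import cv2
o=telemetry.get_obs();print(o["time_s"],o["tool_pos"],o["tool_rot"],ext(o["tool_pos"])*1000,o["qpos"],o["grip_width"],o["force"])
cv2.imwrite("pics/w1.png",cams.read_camera("wrist"))
E
```

```text
2.7667 [ 0.44116237 -0.0622992   0.14184021] [-1.79857962e+02  5.05597993e-02  5.36302803e+01] [-146.1069539     0.96286708] [ 36.83070827  -2.2136536  -31.23986661 115.64624898  -1.28448112
  66.39991425 -30.24266097] 0.00039087617919571585 [-0.16931685 -0.05676434  0.48993639]
```

View pics/w1.png

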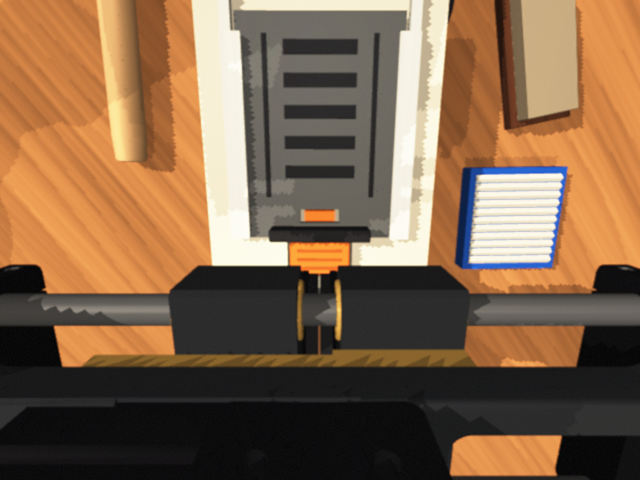

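The wrist view shows the tab centred at column 319 and the rib's rear top edge at row ~242, about 15 mm ahead of the TCP. I expected 14 mm, so it's consistent. Next I press the tab.

Call:
arm_command(series="0.5 0 16 0 255;0 0 16 0 255;0 0 14 0 255;0 0 4 0 255;0 0 2 0 255;0 0 2 0 255;0 0 1 0 255;0 0 1 0 255;0 0 1 0 255;0 0 1 0 255;0 0 1 0 255;0 0 1 0 255;0 0 0.5 0 255;0 0 0 0 255;0 0 0 0 255;0 0 0 0 255")

```text
time_s: 4.15
tool_pos: [0.4433, -0.0624, 0.0827]
tool_rot: [179.9, -0.0, 53.6]
force: [-0.8, 0.1, 5.5]
grip_width: 0.0005
grasp_force: 2.8
```

Run:
```python
from h import *
from cell import telemetry
o=telemetry.get_obs();print(o["time_s"],o["tool_pos"],o["tool_rot"],ext(o["tool_pos"])*1000,o["force"])
```

```text
4.15 [ 0.44329205 -0.06238079  0.08265269] [ 1.79898990e+02 -3.20631150e-02  5.36131081e+01] [-144.90883279   -0.79971559] [-0.81510759  0.10068763  5.49265201]
```

The tab is in 5.3 mm at 5.5 N. I'll press slightly deeper, then slide forward against the lid's rear edge.

Call:
arm_command(series="0 0 0.7 0 255;0 0 0.7 0 255;0 0 0 0 255;1 0 0 0 255;1 0 0 0 255;1 0 0 0 255;1 0 0 0 255;1 0 0 0 255;1 0 0 0 255;1 0 0 0 255;1 0 0 0 255;1 0 0 0 255;1 0 0 0 255;1 0 0 0 255;1 0 0 0 255;1 0 0 0 255;0 0 0 0 255;0 0 0 0 255")

```text
time_s: 5.65
tool_pos: [0.4496, -0.0535, 0.0809]
tool_rot: [180.0, 0.2, 53.6]
force: [-1.5, -4.0, 6.4]
grip_width: 0.0006
grasp_force: 3.5
```

Run:
```python
from h import *
from cell import telemetry
import cv2
o=telemetry.get_obs();print(o["time_s"],o["tool_pos"],o["tool_rot"],ext(o["tool_pos"])*1000,o["force"])
i=cams.read_camera("wrist")[150:310,200:440]
cv2.imwrite("pics/w2.png",cv2.resize(i,None,fx=3,fy=3,interpolation=cv2.INTER_CUBIC))
```

```text
5.65 [ 0.44957255 -0.0535294   0.08091094] [1.79967212e+02 1.64496485e-01 5.35717746e+01] [-134.05744164   -0.6022746 ] [-1.49469159 -3.96747762  6.39175206]
```

View pics/w2.png

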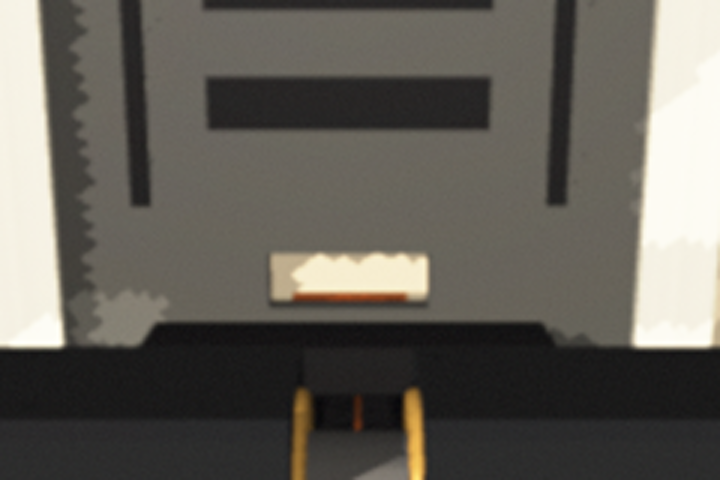

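The window is now mostly cream with only a sliver of orange, so the lid has moved about 7 mm and covers the tooth. I'll go a bit further, ease back, rise to rib height and push on.

Call:
arm_command(series="1.5 0 0 0 255;1.5 0 0 0 255;1 0 0 0 255;0 0 0 0 255;-3 0 0 0 255;-2 0 -2 0 255;0 0 -4 0 255;0 0 -4 0 255;2 0 0 0 255;2 0 0 0 255;2 0 0 0 255;2 0 0 0 255;3 0 0 0 255;3 0 0 0 255;3 0 0 0 255;3 0 0 0 255;3 0 0 0 255;3 0 0 0 255;0 0 0 0 255")

```text
time_s: 7.28
tool_pos: [0.4655, -0.0307, 0.0907]
tool_rot: [180.0, -0.0, 53.7]
force: [0.4, -0.4, -0.3]
grip_width: 0.0004
grasp_force: 0.0
```

Run:
```python
from h import *
from cell import telemetry
import cv2
o=telemetry.get_obs();print(o["time_s"],o["tool_pos"],o["tool_rot"],ext(o["tool_pos"])*1000,o["force"])
```

```text
7.2833 [ 0.46546261 -0.03066187  0.09069267] [ 1.79996595e+02 -4.14059161e-02  5.36712916e+01] [-106.22203849    0.17793982] [ 0.44009252 -0.44588688 -0.29351265]
```

Call:
arm_command(series="4 0 0 0 255;4 0 0 0 255;4 0 0 0 255;4 0 0 0 255;4 0 0 0 255;4 0 0 0 255;4 0 0 0 255;4 0 0 0 255;4 0 0 0 255;4 0 0 0 255;4 0 0 0 255;4 0 0 0 255;4 0 0 0 255;4 0 0 0 255;4 0 0 0 255;4 0 0 0 255;4 0 0 0 255;4 0 0 0 255;3 0 0 0 255;3 0 0 0 255")

```text
time_s: 8.95
tool_pos: [0.5114, 0.0315, 0.0906]
tool_rot: [-180.0, 0.0, 53.6]
force: [-0.5, -0.1, 0.6]
grip_width: 0.0005
grasp_force: 0.5
```

Call:
arm_command(series="3 0 0 0 255;3 0 0 0 255;3 0 0 0 255;3 0 0 0 255;3 0 0 0 255;3 0 0 0 255;3 0 0 0 255;2 0 0 0 255;2 0 0 0 255;1 0 0 0 255;1 0 0 0 255;0 0 0 0 255;0 0 0 0 255;0 0 0 0 255")

```text
time_s: 10.12
tool_pos: [0.5273, 0.0532, 0.0906]
tool_rot: [180.0, -0.0, 53.6]
force: [-0.8, -0.3, 1.1]
grip_width: 0.0004
grasp_force: 0.0
```

Run:
```python
from h import *
from cell import telemetry
import cv2
o=telemetry.get_obs();print(o["time_s"],o["tool_pos"],o["tool_rot"],ext(o["tool_pos"])*1000,o["force"])
```

```text
10.1167 [0.52730121 0.05315179 0.09062769] [ 1.79996005e+02 -1.59302784e-02  5.36204692e+01] [-2.0647578   0.14104624] [-0.76540235 -0.29467082  1.09781808]
```

The lid origin should now be at about +74 mm. I'll back off, rise and move away sideways so the top camera can see.

Call:
arm_command(series="-2 0 0 0 255;-4 0 0 0 255;-6 0 -2 0 255;-5 0 -15 0 255;0 0 -30 0 255;0 0 -30 0 255;0 0 -30 0 255;0 0 -30 0 255;-25 0 0 0 255;-25 0 0 0 255;-25 0 0 0 255;-25 0 0 0 255;-25 0 0 0 255;0 0 0 0 255;0 0 0 0 255")

```text
time_s: 11.37
tool_pos: [0.4422, -0.0628, 0.2279]
tool_rot: [179.9, 0.0, 53.4]
force: [0.5, 0.5, 0.0]
grip_width: 0.0005
grasp_force: 0.0
```

Run:
```python
from h import *
from cell import telemetry
import cv2
o=telemetry.get_obs();print(o["time_s"],o["tool_pos"],ext(o["tool_pos"])*1000,o["force"])
a=cv2.resize(cams.read_camera("top")[130:340,200:460],None,fx=1.6,fy=1.6)
w=cv2.resize(cams.read_camera("scene")[140:350,200:450],None,fx=1.5,fy=1.6)
cv2.imwrite("pics/e1.png",np.hstack([a,w[:a.shape[0]]]))
cv2.imwrite("pics/wr3.png",cams.read_camera("wrist"))
```

```text
11.3667 [ 0.44223914 -0.06276845  0.22789176] [-145.8456763   -0.1822888] [0.46293185 0.53749006 0.03081171]
```

View pics/e1.png

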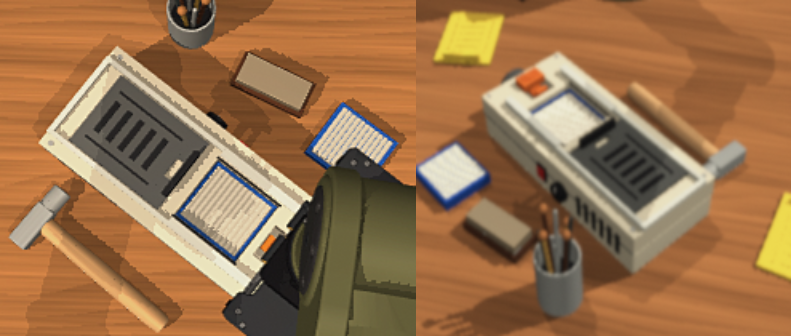

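View pics/wr3.png

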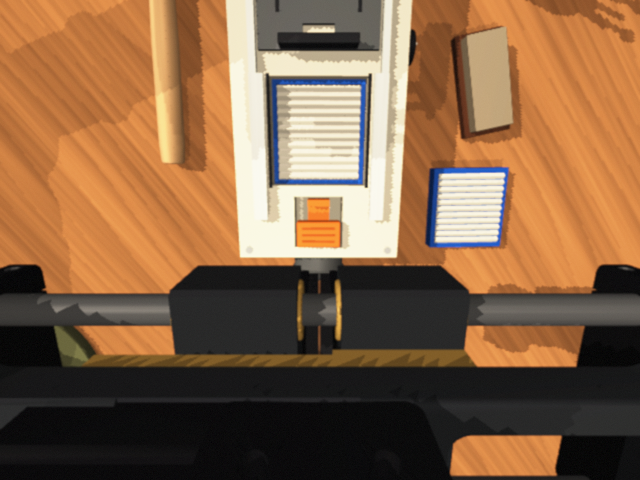

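The pictures show the filter fully uncovered. The lid lies flat between its rails, with its rear edge at wrist row ~50, which puts its origin at about +74 mm. The tab is back out, the bystanders haven't moved and the arm is clear.

```bash
python3 -c "
from cell import env
print(env.sign_off())"
```

```text
the job is handed in; nothing more can be done
None
```

The filter bay is open: I pressed the tab and slid the lid flat onto the deck, about 139 mm from its seat, with the filter fully uncovered, the tab back out and the arm clear; the job is handed in, and no verdict was returned.

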